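# Line up the polish pots by height

### The arm

A 6-joint arm with a two-finger parallel gripper is mounted at the origin on the work surface. World frame = base frame: x ahead of the robot, y to its left, z up, the work surface at z = 0. Lengths are in mm, angles in rad, forces in N, time in s.
With the tool pointing down it reaches from about 425 to 950 mm from the base axis. Payload 14.7 kg.
Tool frame: the origin (TCP) lies between the finger pads; the fingertips stand 8 mm ahead of it and the grasp point (between the pads) lies 11 mm behind it (bot.nose_length is the distance from the TCP to the fingertips, in mm); z points along the fingers, y is the line along which they close (so a half turn about z gives the same grasp; the last joint's range is limited). The gripper opens to 85 mm and grips with 20 to 120 N. Pads are 22 mm wide; open, the fingers measure 114 mm over their backs; the gripper's body (76 mm by 85 mm) begins 54 mm behind the grasp point. The pads swing forward as they close: fully open they stand 13 mm farther back than shut.
Start: joints at [-0.047, 0.48, 1.596, -0, 1.065, -0.047], TCP at [649.994, 0.021, 239.297] pointing down, gripper open.
Joint ranges: [-2.75, 2.75], [-0.82, 2.05], [0.23, 2.67], [-1.56, 4.7], [0.09, 2.69], [-2.92, 2.92]. Speed limits (rad/s): [1.89, 1.89, 2.39, 3.01, 3.01, 3.01].

### API

Orientations are given as [roll, pitch, yaw] about the fixed x, y, z axes, in that order (R = Rz(yaw) Ry(pitch) Rx(roll)).
In Python, from plant import monitor, cams, order, bot gives the robot as it stands. The module is installed in compiled form; this text tells all that it offers.
- The arm moves only by the shell command python3 -m creep 'ROWS'. ROWS is JSON, a list that holds one entry, the list of rows, each a list of 5 numbers: the opening in per cent of the stroke, from 0 (shut) to 100 (fully open), then the shift along the tool's x, y, z in m, then the turn about the tool's z in degrees. In form: [[[grip, dx, dy, dz, yaw], ...]]. A call has 1 to 20 rows; each row shifts and turns the commanded pose from where the row before left it, along the tool's axes as they then stand; what a row does not reach is not made up. A row lasts 1/10 s, in which the tool goes at most 50 mm and 8.59 degrees, less where a joint would pass 70% of its speed; a pose out of reach is approached as far as the arm can. A call with a gripper value outside its range is refused whole. The fingers move at their own pace and stop on an object; the grip force is fixed at half the most. Time passes only in rows, so rows that do not move let the fingers close. It gives the time, the measured TCP pose, the force, the opening and the grip force at its end, in the units of the state.
- monitor.state(): the state, without advancing time (a new reading comes with each control period).
- cams.camera(name): name is "scene" or "side" or "wrist"; returns the picture (420x560x3 uint8, blue, green, red); there is no depth.
- cams.calibration(name): a dict with "K" (3x3 intrinsics, pixels), "k1" (the pictures are not rectified: a ray, as slopes to the right and down, at radius r is drawn at 1 + k1 r^2 times it, then the intrinsics apply), "cam_to_world" (4x4, takes a point from camera to world coordinates). Camera axes: x right, y up, looking along -z (the intrinsics and any distortion apply to the point x, -y, -z); pixel columns grow to the right and rows downward; lengths in mm; the calibration is good to about 2 mm. A picture is of the moment at which its call begins: read the wrist's pose just before it. calibration takes no time and is no camera call; for the wrist camera it gives the pose at the moment of the call.
- order.finish_job(): hands the job in; it is judged then, once.
The state is a dict: "time_s": time; "qpos": joint angles; "joint_velocities": joint speeds; "joint_efforts": joint torques, N m; "tcp_pos": TCP position; "tool_rot": TCP orientation; "contact_force": force on the tool from outside, world axes, zero at the start; "wrist_torque": the same for the moment, N m; "finger_gap": finger opening in mm; "grip_force": force on a finger pad.
Only numpy, scipy, OpenCV 4.12 (cv2) and the standard library are available. Lean on these libraries where they do the work, as an engineer would, in place of code of your own. Each camera call takes 0.05 s, during which the arm holds its last target. There are 200 camera calls.

### The job

Tidy the four polish pots beside the faceting machine: line them up on the row of black discs in order of height, the shortest on the disc next to the dial gauge and the tallest on the disc furthest from it, each standing upright in the middle of its disc. Do not tip a pot over, and leave the little dish with the cut stone where it is.

Things in the scene. Friction and masses are not known exactly. Their poses are not given: they have to be found in the camera images.
- squat_mid (a point): The shortest and widest pot: an upright straight-sided pot of amber glass with a paper label and a flat aluminium screw cap of the same diameter (top 14 mm). 54 mm in diameter, 42 mm high with its cap. Loose, stands on the table at the start, 100 g or so; the cap does not turn. The point is its centre, half-way up (21 mm above its foot); z axis up along the pot.
- slim_mid (a point): The thinnest pot, second shortest: an upright straight-sided pot of amber glass with a paper label and a flat aluminium screw cap of the same diameter (top 14 mm). 34 mm in diameter, 60 mm high with its cap. Loose, stands on the table at the start, 70 g or so; the cap does not turn. The point is its centre, half-way up (30 mm above its foot); z axis up along the pot.
- wide_mid (a point): The second tallest pot, second widest: an upright straight-sided pot of amber glass with a paper label and a flat aluminium screw cap of the same diameter (top 14 mm). 46 mm in diameter, 80 mm high with its cap. Loose, stands on the table at the start, 150 g or so; the cap does not turn. The point is its centre, half-way up (40 mm above its foot); z axis up along the pot.
- tall_mid (a point): The tallest pot: an upright straight-sided pot of amber glass with a paper label and a flat aluminium screw cap of the same diameter (top 14 mm). 40 mm in diameter, 102 mm high with its cap. Loose, stands on the table at the start, 150 g or so; the cap does not turn. The point is its centre, half-way up (51 mm above its foot); z axis up along the pot.
- disc_0_top (a point): One of four identical fixed black rubber discs, 62 mm in diameter and 3 mm thick, in one row (about 76 to 100 mm from one to the next) on a plywood strip 76 mm wide, 510 mm long and 12 mm high, which lies on the table roughly across the robot's front. The point is the centre of the disc's top face, 15 mm above the table; its y axis runs along the row. This is the disc at the -y end of the row.
- disc_1_top (a point): One of four identical fixed black rubber discs, 62 mm in diameter and 3 mm thick, in one row (about 76 to 100 mm from one to the next) on a plywood strip 76 mm wide, 510 mm long and 12 mm high, which lies on the table roughly across the robot's front. The point is the centre of the disc's top face, 15 mm above the table; its y axis runs along the row. This is the second disc from the -y end.
- disc_2_top (a point): One of four identical fixed black rubber discs, 62 mm in diameter and 3 mm thick, in one row (about 76 to 100 mm from one to the next) on a plywood strip 76 mm wide, 510 mm long and 12 mm high, which lies on the table roughly across the robot's front. The point is the centre of the disc's top face, 15 mm above the table; its y axis runs along the row. This is the third disc from the -y end.
- disc_3_top (a point): One of four identical fixed black rubber discs, 62 mm in diameter and 3 mm thick, in one row (about 76 to 100 mm from one to the next) on a plywood strip 76 mm wide, 510 mm long and 12 mm high, which lies on the table roughly across the robot's front. The point is the centre of the disc's top face, 15 mm above the table; its y axis runs along the row. This is the disc at the +y end of the row.
- dial_face (a point): The dial gauge: a round dark-steel gauge 58 mm in diameter with a white dial face, lying face up on the plywood strip just beyond one end or the other of the row of discs (about 82 mm from the last disc's centre); fixed, its face 33 mm above the table. The point is the centre of the face. A fixed wooden block, 22 mm high (34 mm above the table), lies beyond the row's other end.
- dish_mid (a point): A little loose white porcelain dish, 36 mm in diameter and 8 mm high, with a cut green stone on it (16 mm high in all), on the table among the pots. To be left where it is. The point is the dish's centre, 4 mm above the table.
Mind the look-alikes: they are no part of the job. Leave any green or purple look-alike of the part that bears squat_mid alone.

How it is judged (in metres and radians):
At the end, for the whole second after the job is handed in: All four pots stand upright (within 0.1 rad) and at rest on the discs' tops (within 6 mm in height), each within 12 mm of its disc's centre, in order of height (42, 60, 80, 102 mm) from the disc next to the dial gauge to the disc furthest from it (height (world z) of squat_mid between 0.03 and 0.042 m and angle between each of squat_mid, slim_mid, wide_mid, tall_mid's own z axis and vertical below 0.1 rad and linear speed of each of squat, slim, wide, tall below 0.02 m/s and height (world z) of slim_mid between 0.039 and 0.051 m and height (world z) of wide_mid between 0.049 and 0.061 m and height (world z) of tall_mid between 0.06 and 0.072 m and ((horizontal distance between dial_face and disc_0_top below 0.15 m and horizontal distance between squat_mid and disc_0_top below 0.012 m and horizontal distance between slim_mid and disc_1_top below 0.012 m and horizontal distance between wide_mid and disc_2_top below 0.012 m and horizontal distance between tall_mid and disc_3_top below 0.012 m) or (horizontal distance between dial_face and disc_3_top below 0.15 m and horizontal distance between squat_mid and disc_3_top below 0.012 m and horizontal distance between slim_mid and disc_2_top below 0.012 m and horizontal distance between wide_mid and disc_1_top below 0.012 m and horizontal distance between tall_mid and disc_0_top below 0.012 m))); the robot touches nothing.
It fails at once if a pot is tipped over (angle between any of squat_mid, slim_mid, wide_mid, tall_mid's own z axis and vertical above 0.7 rad).
It fails at once if the dish with the cut stone is pushed more than 25 mm from its place (distance of dish_mid from where it was at the start of the episode above 0.025 m).
It also fails if it takes over 109 s, if anything falls off the work surface, if the arm or the gripper's body presses on something with over 40 N, if the wrist force passes 120 N, or if a joint passes its speed limit or range.

## Working session

There is one attempt and no reset: what is moved stays moved. The work goes in short steps, Python scripts to look and compute and a shell command to move; the robot and the scene stay as the last step left them, time stands still between calls to the robot, and variables do not carry over. Pictures are saved under pics/ and viewed, at most 14 in all, crops included, and the job is handed in when it is done.

```bash
mkdir -p pics; cat > h.py <<'E'
import numpy as np, cv2
from plant import monitor, cams, order, bot
def grab(n,f=None):
    c=cams.calibration(n); im=cams.camera(n)
    if f: cv2.imwrite('pics/'+f,im)
    return im,c
def ray(c,u,v):
    K=np.array(c['K']); k=c['k1']; T=np.array(c['cam_to_world'])
    x=(u-K[0,2])/K[0,0]; y=(v-K[1,2])/K[1,1]
    rd=np.hypot(x,y); r=rd
    for _ in range(20): r=rd/(1+k*r*r)
    s=r/rd if rd>0 else 1
    return T[:3,3], T[:3,:3]@np.array([x*s,-y*s,-1])
def plane(c,u,v,z):
    o,d=ray(c,u,v); return (o+d*(z-o[2])/d[2])
def proj(c,p):
    K=np.array(c['K']); T=np.array(c['cam_to_world'])
    q=T[:3,:3].T@(np.array(p,float)-T[:3,3]); x,y=q[0]/-q[2],-q[1]/-q[2]
    f=1+c['k1']*(x*x+y*y); return K[0,0]*x*f+K[0,2],K[1,1]*y*f+K[1,2]
E
python3 - <<'E'
from h import *
for n in ['scene','side','wrist']:
    im,c=grab(n,n+'0.png'); print(n,np.round(c['cam_to_world'],2).tolist(),c['k1'],c['K'][0])
s=monitor.state(); print(s['tcp_pos'],s['tool_rot'],s['finger_gap'],s['time_s'])
E
```

```text
scene [[-0.24, -0.59, 0.77, 1299.28], [0.97, -0.14, 0.19, 108.27], [-0.01, 0.8, 0.61, 608.84], [0.0, 0.0, 0.0, 1.0]] -0.1475909200223364 [493.11478198   0.         280.67780988]
side [[0.94, 0.27, -0.21, 379.2], [-0.34, 0.7, -0.63, -730.21], [-0.02, 0.66, 0.75, 879.36], [0.0, 0.0, 0.0, 1.0]] -0.0878052957763143 [510.20976929   0.         282.435576  ]
wrist [[1.0, -0.0, 0.0, 648.07], [0.0, 0.95, 0.32, 81.9], [-0.0, -0.32, 0.95, 373.18], [0.0, 0.0, 0.0, 1.0]] -0.05035376834375587 [315.79528426   0.         274.5461321 ]
[6.49675528e+02 4.24121119e-02 2.38783472e+02] [-3.14060354e+00 -6.24174702e-05  1.57078652e+00] 85.39972727592065 0.15
```

View pics/scene0.png

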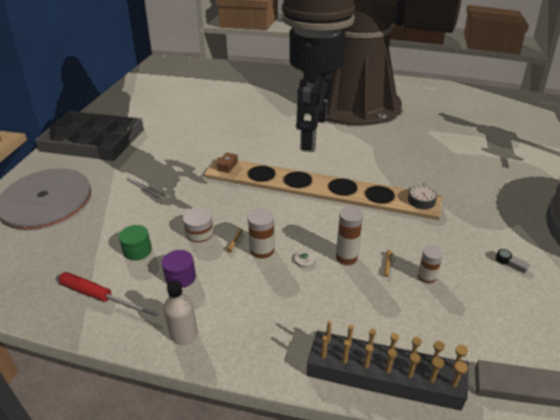

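View pics/wrist0.png

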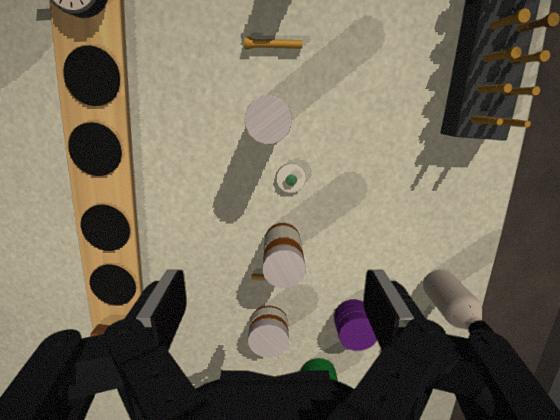

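View pics/side0.png

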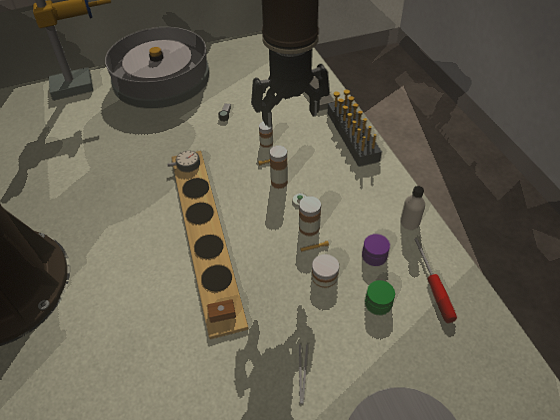

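The dial is at the +y end, so squat→disc_3, slim→disc_2, wide→disc_1 and tall→disc_0. In the scene view squat is at (199,225), wide (261,233), dish (304,260), tall (349,235) and slim (430,264). Wrist view: discs at (92,75), (95,149), (105,227), (113,285); caps at (268,119) tall, (284,268) wide and (269,338) squat.

```bash
python3 - <<'E'
from h import *
W=cams.calibration('wrist');S=cams.calibration('scene');D=cams.calibration('side')
def comps(f,mask_fn,win):
    pass
def blob(f,u,v,thr,above,amin=60):
    im=cv2.imread('pics/'+f); g=im.max(2)
    m=((g>thr) if above else (g<thr)).astype(np.uint8)
    n,l,st,ce=cv2.connectedComponentsWithStats(m); k=l[v,u]
    return None if k==0 else (np.round(ce[k],1),st[k].tolist())
for f,c,P in [('wrist0.png',W,[(113,285),(105,227),(95,149),(92,75)]),('scene0.png',S,[(262,174),(298,180),(343,187),(380,194)]),('side0.png',D,[(217,278),(209,246),(200,213),(196,188)])]:
    for u,v in P:
        b=blob(f,u,v,50,False)
        print(f,b and (b[0],b[1][2:],plane(c,*b[0],15).round(1)))
print('caps')
for n,z,w,s,d in [('squat',42,(269,338),(198,216),(325,264)),('wide',80,(284,268),(261,218),(310,204)),('tall',102,(268,119),(350,215),(279,153)),('slim',60,None,(432,253),(266,129)),('purple',42,(356,325),(179,261),(376,243)),('dish',8,(291,178),(304,260),(299,200)),('dial',33,None,(422,192),(187,157))]:
    print(n,[plane(c,*p,z).round(0)[:2] for c,p in ((W,w),(S,s),(D,d)) if p])
E
```

```text
wrist0.png (array([112.3, 284.4]), [46, 40, 1396], array([ 432.3, -147.5,   15. ]))
wrist0.png (array([104.9, 227.3]), [49, 46, 1708], array([437.2, -65.5,  15. ]))
wrist0.png (array([ 94.5, 148.7]), [53, 53, 2163], array([441.6,  31.7,  15. ]))
wrist0.png (array([91.3, 75.5]), [56, 60, 2623], array([451.2, 110.2,  15. ]))
scene0.png (array([261. , 173.3]), [25, 14, 287], array([ 433.7, -148.5,   15. ]))
scene0.png (array([297.6, 179.4]), [26, 15, 306], array([438.7, -65.7,  15. ]))
scene0.png (array([342.2, 186.5]), [27, 16, 334], array([443.2,  31.3,  15. ]))
scene0.png (array([379.5, 194.3]), [28, 16, 350], array([453.3, 110.6,  15. ]))
side0.png (array([216.3, 278. ]), [30, 25, 606], array([ 432.2, -151. ,   15. ]))
side0.png (array([208.5, 246.3]), [28, 24, 523], array([437.6, -68.4,  15. ]))
side0.png (array([199.3, 212.9]), [27, 21, 444], array([441.6,  28.9,  15. ]))
side0.png (array([195.4, 187.6]), [26, 20, 391], array([451.6, 107.9,  15. ]))
caps
squat [array([ 641., -210.]), array([ 639., -213.]), array([ 641., -213.])]
wide [array([658., -85.]), array([663., -83.]), array([659., -87.])]
tall [array([643.,  68.]), array([648.,  67.]), array([644.,  60.])]
slim [array([664., 210.]), array([658., 195.])]
purple [array([ 753., -190.]), array([ 760., -200.]), array([ 759., -203.])]
dish [array([668.,  -5.]), array([674.,  -4.]), array([666.,  -9.])]
dial [array([451., 195.]), array([455., 197.])]
```

Three views agree: discs at (433,-149), (438,-66), (442,31) and (452,110), with spacings of 83, 97 and 79 mm, which fits the description. I'll do the tall pot first: go to y=65 and down to TCP z=60.

```bash
python3 -m creep '[[[100,0.033,-0.002,0,0],[100,0.033,-0.002,0,0],[100,0,0,0.03,0],[100,0,0,0.03,0],[100,0,0,0.03,0],[100,0,0,0.03,0],[100,0,0,0.03,0],[100,0,0,0.029,0],[100,0,0,0,0],[100,0,0,0,0]]]'; python3 -c "
from h import *
grab('wrist','w1.png')"
```

```text
time_s: 1.15
tcp_pos: [645.9, 66.0, 60.4]
tool_rot: [-3.141, 0.0, 1.571]
contact_force: [0.6, -0.7, -0.2]
finger_gap: 85.1
grip_force: 0.0
```

View pics/w1.png

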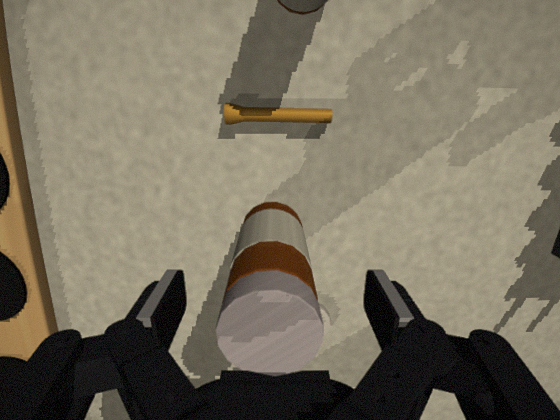

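The tall pot stands between the fingers, cap centre near (270,324). I'll compute its y, then close.

```bash
python3 -c "
from h import *
c=cams.calibration('wrist')
print(plane(c,270,325,102),plane(c,270,205,0))
s=monitor.state();print(s['tcp_pos'])"
python3 -m creep '[[[0,0,0,0,0],[0,0,0,0,0],[0,0,0,0,0],[0,0,0,0,0],[0,0,0,0,0],[0,0,0,0,0],[0,0,0,0,0],[0,0,0,0,0],[0,0,0,0,0],[0,0,0,0,0]]]'
```

```text
[643.30104933  71.22621096 102.        ] [642.15265008  83.31941731   0.        ]
[646.59067939  66.07021138  61.38100967]
time_s: 2.2
tcp_pos: [646.2, 66.1, 61.3]
tool_rot: [3.141, -0.0, 1.571]
contact_force: [-2.9, -0.0, 9.8]
finger_gap: 38.8
grip_force: 58.6
```

```bash
python3 -m creep '[[[0,0,0,-0.02,0],[0,0,0,-0.025,0],[0,-0.0215,-0.0213,0,0],[0,-0.0215,-0.0213,0,0],[0,-0.0215,-0.0213,0,0],[0,-0.0215,-0.0213,0,0],[0,-0.0215,-0.0213,0,0],[0,-0.0215,-0.0213,0,0],[0,-0.0215,-0.0213,0,0],[0,-0.0215,-0.0213,0,0],[0,-0.0215,-0.0213,0,0],[0,-0.0215,-0.0213,0,0],[0,0,0,0,0],[0,0,0,0,0],[0,0,0,0,0]]]'; python3 -c "
from h import *
grab('wrist','w2.png')"
```

```text
time_s: 3.7
tcp_pos: [433.8, -148.8, 105.5]
tool_rot: [3.141, 0.0, 1.571]
contact_force: [0.6, 0.5, -0.9]
finger_gap: 38.7
grip_force: 60.2
```

View pics/w2.png

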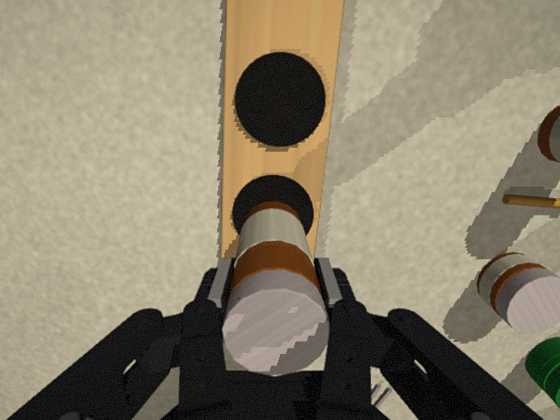

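Tall pot is held over disc_0; its foot edge is at (271,205) and the disc's far edge at (272,176).

```bash
python3 -c "
from h import *
c=cams.calibration('wrist')
print(plane(c,271,205,44),plane(c,272,176,15), monitor.state()['tcp_pos'])"
python3 -m creep '[[[0,0,0,0.015,0],[0,0,0,0.01,0],[0,0,0,0.003,0],[0,0,0,0,0],[0,0,0,0,0]]]'
```

```text
[ 429.93866289 -131.44471192   44.        ] [ 430.43644429 -118.80174248   15.        ] [ 433.78147688 -148.67882669  105.46088985]
time_s: 4.25
tcp_pos: [433.2, -148.8, 77.3]
tool_rot: [-3.141, -0.0, 1.571]
contact_force: [0.3, -0.4, -1.1]
finger_gap: 39.0
grip_force: 60.2
```

```bash
python3 -m creep '[[[0,0,0,0.001,0],[60,0,0,0,0],[80,0,0,0,0],[80,0,0,0,0],[80,0,0,0,0],[80,0,0,0,0],[80,0,0,-0.02,0],[100,0,0,-0.03,0],[100,0,0,-0.03,0],[100,0,0,-0.03,0],[100,0.008,0.0284,0,0],[100,0.008,0.0284,0,0],[100,0.008,0.0284,0,0],[100,0.008,0.0284,0,0],[100,0.008,0.0284,0,0],[100,0.008,0.0284,0,0],[100,0.008,0.0284,0,0],[100,0.008,0.0284,0,0],[100,0,0,0,0],[100,0,0,0,0]]]'; python3 -c "
from h import *
grab('wrist','w3.png')"
```

```text
time_s: 6.25
tcp_pos: [660.1, -84.7, 185.7]
tool_rot: [-3.141, -0.0, 1.571]
contact_force: [0.0, -0.7, -0.1]
finger_gap: 85.5
grip_force: 0.0
```

View pics/w3.png

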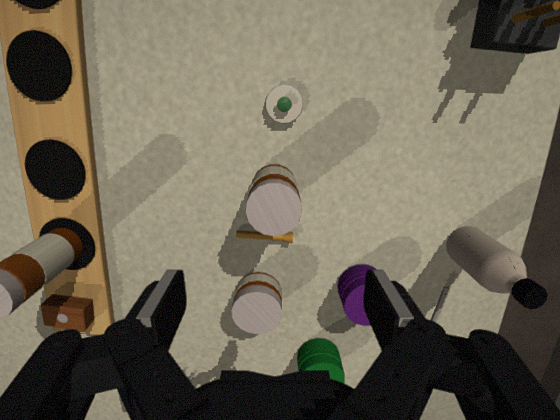

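Tall pot stands on disc_0. Wide's cap is at (274,207) and squat's at (257,308).

```bash
python3 -c "
from h import *
c=cams.calibration('wrist')
print(plane(c,274,207,80),plane(c,257,308,42),plane(c,361,297,42), monitor.state()['tcp_pos'])"
```

```text
[657.43352075 -83.99808312  80.        ] [ 639.49912058 -208.67376768   42.        ] [ 747.71117852 -195.3814785    42.        ] [659.51803833 -84.92760984 185.85032577]
```

```bash
python3 -m creep '[[[100,0,-0.002,0.03,0],[100,0,0,0.03,0],[100,0,0,0.03,0],[100,0,0,0.03,0],[100,0,0,0.026,0],[100,0,0,0,0],[0,0,0,0,0],[0,0,0,0,0],[0,0,0,0,0],[0,0,0,0,0],[0,0,0,0,0],[0,0,0,0,0],[0,0,0,0,0],[0,0,0,0,0],[0,0,0,0,0]]]'
```

```text
time_s: 7.8
tcp_pos: [659.1, -85.2, 42.3]
tool_rot: [3.139, 0.001, 1.571]
contact_force: [-2.3, -1.2, 10.9]
finger_gap: 44.8
grip_force: 60.2
```

```bash
python3 -m creep '[[[0,0,0,-0.02,0],[0,0,0,-0.025,0],[0,0.0023,-0.0276,0,0],[0,0.0023,-0.0276,0,0],[0,0.0023,-0.0276,0,0],[0,0.0023,-0.0276,0,0],[0,0.0023,-0.0276,0,0],[0,0.0023,-0.0276,0,0],[0,0.0023,-0.0276,0,0],[0,0.0023,-0.0276,0,0],[0,0,0,0,0],[0,0,0,0,0],[0,0,0,0,0]]]'; python3 -c "
from h import *
grab('wrist','w4.png');grab('side','s4.png')"
```

```text
time_s: 9.1
tcp_pos: [439.0, -66.9, 86.0]
tool_rot: [3.139, 0.001, 1.571]
contact_force: [0.2, -0.2, -1.3]
finger_gap: 44.9
grip_force: 61.6
```

View pics/w4.png

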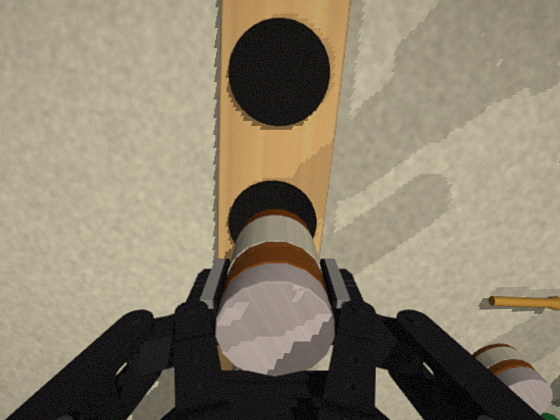

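```bash
python3 -c "
from h import *
c=cams.calibration('wrist')
print(plane(c,272,211,44),plane(c,272,182,15), monitor.state()['tcp_pos'])"
python3 -m creep '[[[0,0,0,0.015,0],[0,0,0,0.01,0],[0,0,0,0.003,0],[0,0,0,0,0],[0,0,0,0,0]]]'
```

```text
[435.58719304 -46.72753093  44.        ] [435.4531714 -36.4111291  15.       ] [438.62686246 -66.76603446  85.5853113 ]
time_s: 9.7
tcp_pos: [437.4, -66.5, 57.3]
tool_rot: [-3.141, -0.0, 1.571]
contact_force: [-0.5, 0.7, 4.9]
finger_gap: 44.5
grip_force: 62.1
```

```bash
python3 -m creep '[[[60,0,0,0,0],[80,0,0,0,0],[80,0,0,0,0],[80,0,0,0,0],[80,0,0,0,0],[80,0,0,-0.02,0],[100,0,0,-0.03,0],[100,0,0,-0.03,0],[100,0,0,-0.03,0],[100,-0.0179,0.0254,0,0],[100,-0.0179,0.0254,0,0],[100,-0.0179,0.0254,0,0],[100,-0.0179,0.0254,0,0],[100,-0.0179,0.0254,0,0],[100,-0.0179,0.0254,0,0],[100,-0.0179,0.0254,0,0],[100,-0.0179,0.0254,0,0],[100,0,0,0,0],[100,0,0,0,0]]]'; python3 -c "
from h import *
grab('wrist','w5.png')"
```

```text
time_s: 11.6
tcp_pos: [640.4, -209.9, 166.6]
tool_rot: [-3.141, -0.0, 1.57]
contact_force: [-0.3, 1.2, 0.7]
finger_gap: 85.6
grip_force: 0.0
```

View pics/w5.png

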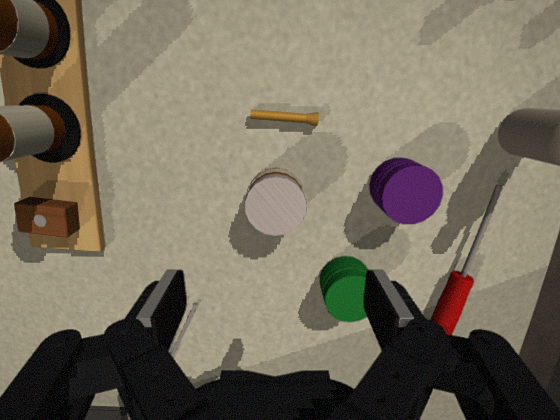

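Squat's cap is at (275,205), the green look-alike's at (346,292), and purple's at (411,193).

```bash
python3 -c "
from h import *
c=cams.calibration('wrist')
print(plane(c,275,205,42),plane(c,346,292,42),plane(c,411,193,42), monitor.state()['tcp_pos'])"
```

```text
[ 638.6025826  -213.04810566   42.        ] [ 706.80161281 -300.92333808   42.        ] [ 755.7383149  -202.11006013   42.        ] [ 639.86090375 -209.46553673  166.74413181]
```

```bash
python3 -m creep '[[[100,-0.003,-0.001,0.03,0],[100,0,0,0.03,0],[100,0,0,0.03,0],[100,0,0,0.03,0],[100,0,0,0.02,0],[100,0,0,0.01,0],[100,0,0,0,0],[0,0,0,0,0],[0,0,0,0,0],[0,0,0,0,0],[0,0,0,0,0],[0,0,0,0,0],[0,0,0,0,0],[0,0,0,0,0],[0,0,0,0,0]]]'
```

```text
time_s: 13.15
tcp_pos: [640.3, -213.0, 19.1]
tool_rot: [3.14, 0.001, 1.571]
contact_force: [-2.0, 1.8, 10.1]
finger_gap: 52.6
grip_force: 61.9
```

```bash
python3 -m creep '[[[0,0,0,-0.02,0],[0,0,0,-0.025,0],[0,0.0248,-0.0145,0,0],[0,0.0248,-0.0145,0,0],[0,0.0248,-0.0145,0,0],[0,0.0248,-0.0145,0,0],[0,0.0248,-0.0145,0,0],[0,0.0248,-0.0145,0,0],[0,0.0248,-0.0145,0,0],[0,0.0248,-0.0145,0,0],[0,0.0248,-0.0145,0,0],[0,0.0248,-0.0145,0,0],[0,0.0248,-0.0145,0,0],[0,0.0248,-0.0145,0,0],[0,0.0248,-0.0145,0,0],[0,0,0,0,0],[0,0,0,0,0],[0,0,0,0,0]]]'; python3 -c "
from h import *
grab('wrist','w6.png')"
```

```text
time_s: 14.95
tcp_pos: [452.0, 109.4, 62.8]
tool_rot: [3.14, -0.0, 1.571]
contact_force: [0.4, -0.3, -0.5]
finger_gap: 53.0
grip_force: 62.9
```

View pics/w6.png

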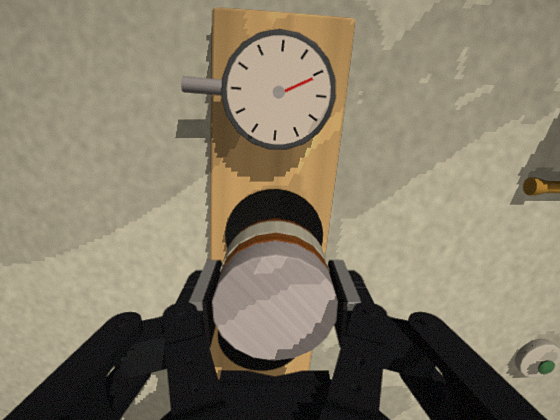

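```bash
python3 -c "
from h import *
c=cams.calibration('wrist')
print(plane(c,275,305,86),plane(c,273,190,15),plane(c,265,368,15))"
python3 -m creep '[[[0,0,0,0.015,0],[0,0,0,0.01,0],[0,0,0,0.003,0],[0,0,0,0,0],[0,0,0,0,0]]]'
```

```text
[450.47754918 110.44546634  86.        ] [449.51643332 140.40057324  15.        ] [443.23944146   2.5869344   15.        ]
time_s: 15.5
tcp_pos: [451.2, 109.3, 34.2]
tool_rot: [-3.141, 0.0, 1.57]
contact_force: [-0.1, -0.8, 0.0]
finger_gap: 52.6
grip_force: 62.9
```

```bash
python3 -m creep '[[[0,0,0,0.001,0],[80,0,0,0,0],[100,0,0,0,0],[100,0,0,0,0],[100,0,0,0,0],[100,0,0,0,0],[100,0,0,-0.03,0],[100,0,0,-0.03,0],[100,0,0,-0.03,0],[100,0,0,-0.03,0],[100,0.0114,0.0262,0,0],[100,0.0114,0.0262,0,0],[100,0.0114,0.0262,0,0],[100,0.0114,0.0262,0,0],[100,0.0114,0.0262,0,0],[100,0.0114,0.0262,0,0],[100,0.0114,0.0262,0,0],[100,0.0114,0.0262,0,0],[100,0,0,0,0],[100,0,0,0,0]]]'; python3 -c "
from h import *
grab('wrist','w7.png')"
```

```text
time_s: 17.5
tcp_pos: [660.5, 200.9, 152.6]
tool_rot: [-3.141, 0.0, 1.571]
contact_force: [-0.1, -0.8, 0.4]
finger_gap: 85.2
grip_force: 0.0
```

View pics/w7.png

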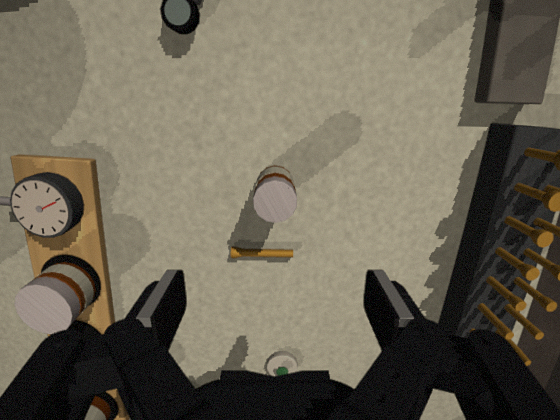

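Slim's cap is at (275,201); squat stands on disc_3.

```bash
python3 -c "
from h import *
c=cams.calibration('wrist')
print(plane(c,275,201,60), monitor.state()['tcp_pos'])"
```

```text
[658.63288189 210.67956738  60.        ] [659.89855819 200.61900215 152.71991912]
```

```bash
python3 -m creep '[[[100,0.0085,-0.001,0.03,0],[100,0,0,0.03,0],[100,0,0,0.03,0],[100,0,0,0.02,0],[100,0,0,0.016,0],[100,0,0,0,0],[100,0,0,0,0]]]'; python3 -c "
from h import *
im,c=grab('wrist','w8.png')
for z,v in ((60,300),(60,320),(60,340),(0,230),(0,250),(0,270)): print(v,z,plane(c,272,v,z)[1])"
```

```text
time_s: 18.25
tcp_pos: [659.7, 209.3, 27.8]
tool_rot: [3.141, -0.0, 1.571]
contact_force: [-0.6, 0.5, 0.9]
finger_gap: 85.6
grip_force: 0.0
300 60 219.1815425038202
320 60 209.8902944215526
340 60 200.0515075746793
230 0 222.92317606229318
250 0 210.59607203926237
270 0 197.66367842478778
```

View pics/w8.png

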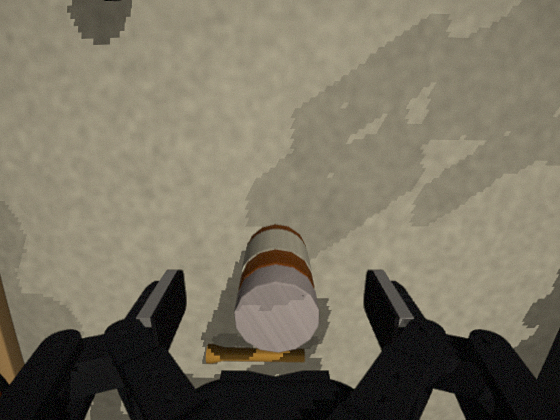

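Slim is centred: cap centre at (277,315) gives y≈211, foot edge gives 208.

```bash
python3 -m creep '[[[100,0,0,0.003,0],[0,0,0,0,0],[0,0,0,0,0],[0,0,0,0,0],[0,0,0,0,0],[0,0,0,0,0],[0,0,0,0,0],[0,0,0,0,0],[0,0,0,0,0],[0,0,0,0,0],[0,0,0,0,0]]]'
```

```text
time_s: 19.4
tcp_pos: [659.8, 209.4, 24.7]
tool_rot: [3.141, -0.0, 1.571]
contact_force: [-1.4, 0.2, 4.8]
finger_gap: 32.9
grip_force: 59.3
```

```bash
python3 -m creep '[[[0,0,0,-0.02,0],[0,0,0,-0.025,0],[0,0,0,-0.025,0],[0,-0.0178,-0.0217,0,0],[0,-0.0178,-0.0217,0,0],[0,-0.0178,-0.0217,0,0],[0,-0.0178,-0.0217,0,0],[0,-0.0178,-0.0217,0,0],[0,-0.0178,-0.0217,0,0],[0,-0.0178,-0.0217,0,0],[0,-0.0178,-0.0217,0,0],[0,-0.0178,-0.0217,0,0],[0,-0.0178,-0.0217,0,0],[0,0,0,0,0],[0,0,0,0.025,0],[0,0,0,0,0],[0,0,0,0,0]]]'; python3 -c "
from h import *
im,c=grab('wrist','w9.png')
print(proj(c,(442.5,31,15)),proj(c,(442.5,62,15)))"
```

```text
time_s: 21.1
tcp_pos: [442.7, 31.5, 69.3]
tool_rot: [-3.141, -0.0, 1.571]
contact_force: [0.6, 0.2, -1.5]
finger_gap: 32.9
grip_force: 59.8
(np.float64(276.6730487263455), np.float64(234.33790798390388)) (np.float64(276.8033429462113), np.float64(188.23965216650245))
```

View pics/w9.png

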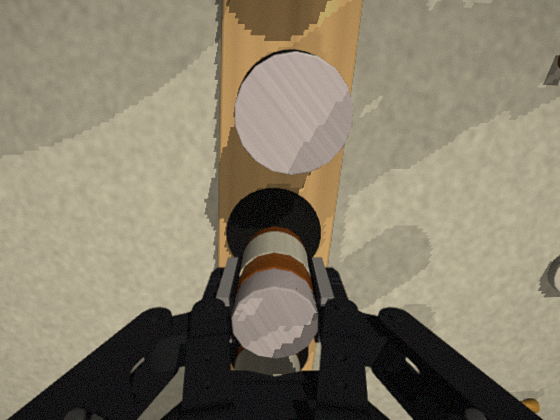

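Slim is over disc_2, and the disc edge is at row 189 as predicted. Lower, release, retreat.

```bash
python3 -m creep '[[[0,0,0,0.015,0],[0,0,0,0.01,0],[0,0,0,0.0045,0],[0,0,0,0,0],[0,0,0,0,0],[60,0,0,0,0],[80,0,0,0,0],[80,0,0,0,0],[80,0,0,0,0],[80,0,0,0,0],[80,0,0,-0.02,0],[80,0,0,-0.03,0],[80,0,0,-0.03,0],[80,0,0,-0.03,0],[80,0,0.03,-0.03,0],[80,0,0.03,-0.03,0],[80,0,0.03,-0.03,0],[80,0,0.03,-0.03,0],[80,0,0,0,0],[80,0,0,0,0]]]'; python3 -c "
from h import *
im,c=grab('wrist','w10.png');S,cs=grab('scene','s10.png')
v=np.hstack([im[:, :400],cv2.resize(S[120:260,180:460],(400,200)).repeat(1,0) if 0 else cv2.copyMakeBorder(cv2.resize(S[130:240,200:460],(400,169)),0,251,0,0,cv2.BORDER_CONSTANT)])
cv2.imwrite('pics/v10.png',v)"
```

```text
time_s: 23.15
tcp_pos: [562.8, 31.3, 269.8]
tool_rot: [3.141, 0.0, 1.571]
contact_force: [-0.8, -0.0, -2.0]
finger_gap: 68.4
grip_force: 0.0
```

View pics/v10.png

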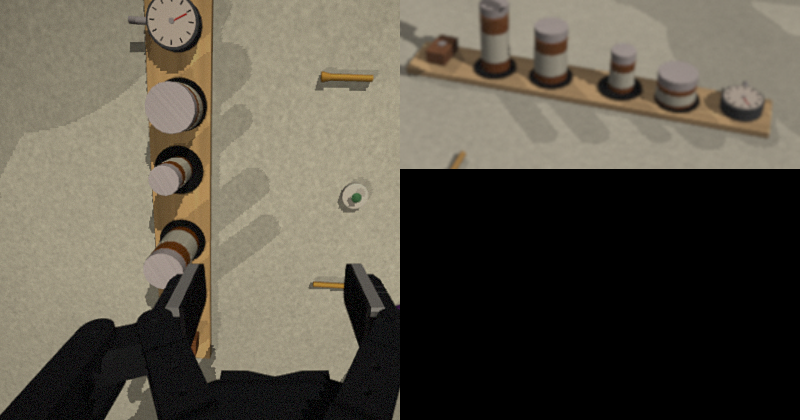

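All four stand in order and look centred; a numeric check from the cap centres follows.

```bash
python3 -c "
from h import *
W=cams.calibration('wrist');S=cams.calibration('scene')
for n,z,s,w,d in [('tall',117,(261,133.5),None,(433,-149)),('wide',95,(297.5,147),(164,269),(438,-66)),('slim',75,(345,162.5),(165,179),(442.5,31)),('squat',57,(380.8,176),(173,107),(452,110))]:
    print(n,d,plane(S,*s,z)[:2].round(0),w and plane(W,*w,z)[:2].round(0))"
```

```text
tall (433, -149) [ 439. -144.] None
wide (438, -66) [439. -67.] [436. -64.]
slim (442.5, 31) [444.  33.] [442.  34.]
squat (452, 110) [449. 108.] [452. 108.]
```

Tall's cap was cut off by the crop, so I'll check it in the full picture.

```bash
python3 -c "
from h import *
S=cams.calibration('scene');im=cv2.imread('pics/s10.png')
c=im[110:190,230:330];cv2.imwrite('pics/c.png',cv2.resize(c,(600,480)))
for p in ((433,-149,117),(433,-149,15)): u,v=proj(S,p);print((u-230)*6,(v-110)*6)"
```

```text
176.80501473015784 131.4736653280611
185.23028227080886 378.6659822485069
```

View pics/c.png

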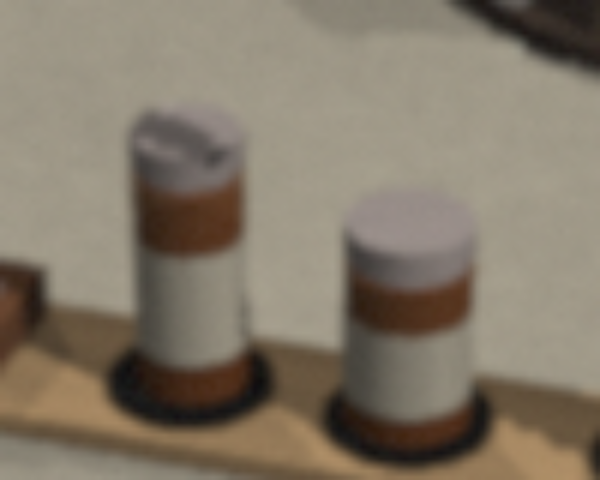

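The tall pot spans columns 135–247 and its disc 110–272, both centred at 191, so it is centred. Handing in.

```bash
python3 -c "
from plant import order
print(order.finish_job())"
```

```text
the job is handed in; nothing more can be done
None
```

The job is handed in: all four pots stand upright on their discs in height order, shortest next to the dial gauge; by camera each is within about 5 mm of its disc's centre, and I kept clear of the dish and look-alikes (no verdict was returned).

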